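# Pack the short jar and snap the tub lid down flush

### The job

Pack the short jar away: lift it over the rim of the storage tub and leave it standing upright in the free space beside the little carton inside. Then put the lid on the tub, grip rib up, and press it down past the clips until it is flush on the ledge all round. Leave the tall bottle, the can and the tall carton where they are.

Things in the scene. Friction and masses are not known exactly. Their poses are not given: they have to be found in the camera images.
- tub: White rectangular open food-storage tub, fixed to the table. Outside 150 mm (its x) by 186 mm (its y), walls 4 mm, inner floor 6 mm up. Walls end 86 mm up in a rim that flares outwards to 164 by 200 mm at 97 mm height. Inside, a fixed little carton 28 mm high stands at y +38 to +78 mm. Origin: centre of the underside, z up.
- tub_bay (a point): Middle of the free floor space for the jar in the tub, 6 mm above the table. The space is 142 mm (tub x) by 127 mm (tub y); the ledge above narrows the way in to 126 mm in x and, on the side away from the little carton, by 8 mm.
- tub_ledge (a point): Centre of the lid's seat: the level of the top of the ledge, 8 mm wide, that runs round the inside of the tub 64 mm above the table. Opening inside the ledge 126 (tub x) by 162 mm (tub y); the recess above it, which takes the lid, is 142 by 178 mm. Axes as the tub's.
- tub_clips (a point): Centre of four sprung grey clip noses (balls of 10 mm radius, centres 77 mm up) that poke 5.5 mm into the recess from its long walls, at tub y -50 and +50 mm. A lid not pressed is held up by them, 15 to 20 mm high along one long side (tipped) or both. Some 5 to 20 N down on its middle or its high side pushes it past them with a snap to the ledge; the noses then close above it.
- lid: Loose flat white lid, 136 mm (its x) by 172 mm (its y) by 6 mm, about 120 g, lying rib up. In the middle of its top stands a grip rib 14 mm thick (x), 60 mm long (y), reaching from 6 to 36 mm height. Origin at the centre of the underside, z up. It fits the tub's recess with 3 mm to spare on each side, either way round, its x along the tub's x.
- short_jar: Short loose jar with a metal screw cap, 44 mm diameter, 52 mm high, about 110 g, standing upright. Origin at the centre of its underside, z up. It stands in a row with the tall bottle and the can, about 120 mm apart, in any order.
- tall_bottle: Tall bottle, 48 mm diameter, 135 mm high, standing; leave it alone. Origin at the centre of its underside.
- can: Food can, 60 mm diameter, 100 mm high, standing; leave it alone. Origin at the centre of its underside.
- carton: Tall loose cardboard carton, 50 by 100 by 150 mm high, standing at the far side; leave it alone. Origin at the centre of its underside.
Mind the look-alikes: they are no part of the job. Several things have the shape of the short_jar; the one meant has the colours described above. Several things look just like the tub: the one meant starts farthest to the robot's left.

How it is judged:
On the way, in this order (a step that is already met when the one before it is completed fails the run):
1. the short jar stands upright in the free space of the tub, let go (x of short_jar in the frame of tub between -0.06 and 0.06 m and y of short_jar in the frame of tub between -0.08 and 0.038 m and z of short_jar in the frame of tub below 0.012 m and angle between short_jar's own z axis and vertical below 0.15 rad and contact force between the fingers and short_jar below 0.1 N), for 0.2 s.
2. the lid is pressed down level on the tub's ledge (z of lid in the frame of tub between 0.061 and 0.067 m and x of lid in the frame of tub between -0.006 and 0.006 m and y of lid in the frame of tub between -0.007 and 0.007 m and angle between lid's own z axis and vertical below 0.03 rad), for 0.2 s.
At the end, for the whole second after the job is handed in: The short jar stands upright (within 0.15 rad) on the tub floor in the free space; the lid lies rib up on the ledge, underside 61 to 67 mm above the tub underside (ledge 64), level within 0.03 rad, centred within 6 mm (x) and 7 mm (y); both at rest (all of step 2 and x of short_jar in the frame of tub between -0.06 and 0.06 m and y of short_jar in the frame of tub between -0.08 and 0.038 m and z of short_jar in the frame of tub below 0.012 m and angle between short_jar's own z axis and vertical below 0.15 rad and linear speed of each of lid, short_jar below 0.02 m/s); the robot touches nothing.
It fails at once if the tall bottle is moved by more than 30 mm or knocked over (distance of tall_bottle from where it was at the start of the episode above 0.03 m or angle between tall_bottle's own z axis and vertical above 0.35 rad).
It fails at once if the can is moved by more than 30 mm or knocked over (distance of can from where it was at the start of the episode above 0.03 m or angle between can's own z axis and vertical above 0.35 rad).
It fails at once if the carton is moved by more than 30 mm or knocked over (distance of carton from where it was at the start of the episode above 0.03 m or angle between carton's own z axis and vertical above 0.35 rad).
It also fails if it takes over 64 s, if anything falls off the work surface, if the arm or the gripper's body presses on something with over 40 N, if the wrist force passes 120 N, or if a joint passes its speed limit or range.

### The arm

A 6-joint arm with a two-finger parallel gripper is mounted at the origin on the work surface. World frame = base frame: x ahead of the robot, y to its left, z up, the work surface at z = 0. Lengths are in m, angles in rad, forces in N, time in s.
With the tool pointing down it reaches from about 0.25 to 0.775 m from the base axis. Payload 4 kg.
Tool frame: the origin (TCP) lies at the centre of the arm's flange, where the gripper is bolted on; the fingertips stand 173 mm ahead of it and the grasp point (between the pads) lies 155 mm ahead of it; z points along the fingers, y is the line along which they close (so a half turn about z gives the same grasp; the last joint's range is limited). The gripper opens to 85 mm and grips with 20 to 120 N. Pads are 22 mm wide; open, the fingers measure 114 mm over their backs; the gripper's body (76 mm by 85 mm) begins 54 mm behind the grasp point. The pads swing forward as they close: fully open they stand 13 mm farther back than shut.
Start: joints at [-1.436, 0.087, 1.371, -0, 1.684, -0.103], TCP at [0.13, -0.535, 0.405] pointing down, gripper open.
Joint ranges: [-3.1, 3.1], [-0.76, 2.03], [0.27, 2.55], [-1.08, 4.22], [0.17, 2.65], [-2.57, 2.57]. Speed limits (rad/s): [2.79, 2.79, 3.14, 3.14, 3.14, 3.14].

### API

Orientations are given as a unit quaternion [w, x, y, z].
In Python, from bench import ctrl, inverse_kinematics, read_state, read_camera, ticket gives the robot as it stands. Calls block until the motion is done:
- ctrl.goto(position, orientation): joint-space move of the TCP to a pose.
- ctrl.movel(position, rot=None, speed=0.15, contact_N=None): straight line of the TCP; rot=None keeps the orientation; speed is the mean speed in m/s. With contact_N (N) it stops when the force on the tool has changed by that much, and returns True; else False.
- ctrl.set_joints(angles): joint-space move.
- ctrl.move_gripper(opening): opening from 0.0 (shut) to 1.0 (fully open); the grip force is fixed at half the most; returns when the fingers have stopped.
- ctrl.wait(seconds).
- inverse_kinematics(position, orientation): joint angles nearest the present ones, or None.
- read_state(): the state.
- read_camera(name): name is "scene" or "top" or "wrist"; returns a dict with "pixels" (384x512x3 uint8, blue, green, red), "intrinsics" (3x3 intrinsics, pixels), "D" ([k1, k2, p1, p2, k3] as OpenCV has them; the pictures are not rectified), "rvec" (rotation vector, rad) and "tvec" (3), from world to camera coordinates, as OpenCV has them. Camera axes: x right, y down, z forward; pixel columns grow to the right and rows downward; lengths in m; the calibration is good to about 2 mm. A picture is of the moment at which its call begins. There is no depth.
A pose or a line that the arm cannot do raises ctrl.PlanningError and nothing moves.
- ticket.job_done(): hands the job in; it is judged then, once.
The state is a dict: "t": time; "q": joint angles; "joint_vel": joint speeds; "joint_efforts": joint torques, N m; "ee_pos": TCP position; "tool_rot": TCP orientation; "wrist_force": force on the tool from outside, world axes, zero at the start; "moment": the same for the moment, N m; "width": opening from 0.0 (shut) to 1.0 (fully open); "gripper_force": force on a finger pad.
Only numpy, scipy, OpenCV 4.12 (cv2) and the standard library are available. Lean on these libraries where they do the work, as an engineer would, in place of code of your own. Each camera call takes 0.05 s, during which the arm holds its last target. There are 200 camera calls.

## Working session

There is one attempt and no reset: what is moved stays moved. The work goes in short steps, each a Python script; the robot and the scene stay as the last script left them, time stands still between calls to the robot, and variables do not carry over. Pictures are saved under pics/ and viewed, at most 10 in all, crops included, and the job is handed in when it is done.

```bash
mkdir -p pics; ls
cat > h.py <<'E'
import numpy as np, cv2
from bench import ctrl, inverse_kinematics, read_state, read_camera, ticket
def snap(name, fn):
    c=read_camera(name); cv2.imwrite('pics/'+fn,c['pixels']); np.savez('pics/'+fn+'.npz',**c); return c
def load(fn): return dict(np.load('pics/'+fn+'.npz'))
def world(c,px,z):
    "pixels -> world points on plane z"
    px=np.array(px,float).reshape(-1,1,2)
    n=cv2.undistortPoints(px,np.array(c['intrinsics'],float),np.array(c['D'],float)).reshape(-1,2)
    R=cv2.Rodrigues(np.array(c['rvec'],float))[0]; t=np.array(c['tvec'],float).ravel()
    o=-R.T@t; d=np.c_[n,np.ones(len(n))]@R
    return o+d*((z-o[2])/d[:,2])[:,None]
def proj(c,P):
    return cv2.projectPoints(np.array(P,float).reshape(-1,3),np.array(c['rvec'],float),np.array(c['tvec'],float),np.array(c['intrinsics'],float),np.array(c['D'],float))[0].reshape(-1,2)
def down(yaw):
    "tool z down, tool y (closing line) at world angle yaw"
    # x axis = y cross z
    y=np.array([np.cos(yaw),np.sin(yaw),0]); z=np.array([0,0,-1.]); x=np.cross(y,z)
    from scipy.spatial.transform import Rotation as Ro
    q=Ro.from_matrix(np.c_[x,y,z]).as_quat(); return [q[3],q[0],q[1],q[2]]
E
python3 - <<'E'
from h import *
a=snap('top','top0.png');b=snap('scene','scene0.png')
s=read_state();print(s)
E
```

```text
pics
{'t': 0.1, 'q': array([-1.43612747e+00,  8.78810467e-02,  1.37212119e+00, -9.87394288e-06,
        1.68360321e+00, -1.03091305e-01]), 'joint_vel': array([-5.66070940e-04, -2.31715793e-03, -4.95223837e-03, -6.96570795e-04,
       -4.63593140e-05,  3.15283646e-04]), 'joint_efforts': array([ 2.94605779e-03, -3.53013647e+01, -3.14218748e+01, -7.29037447e-05,
        7.98028777e-03,  8.34408468e-06]), 'ee_pos': array([ 0.12952381, -0.53442135,  0.40364669]), 'tool_rot': array([-1.00619581e-03,  9.92941644e-01,  1.18599659e-01, -2.07946794e-05]), 'wrist_force': array([ 0.19130982,  0.19863102, -0.31849515]), 'moment': array([ 0.01810717, -0.04106298,  0.03830101]), 'gripper_force': 0.0, 'width': 0.9972094894841009}
```

View pics/top0.png

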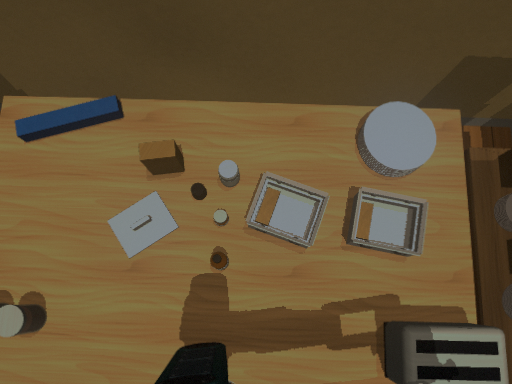

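View pics/scene0.png

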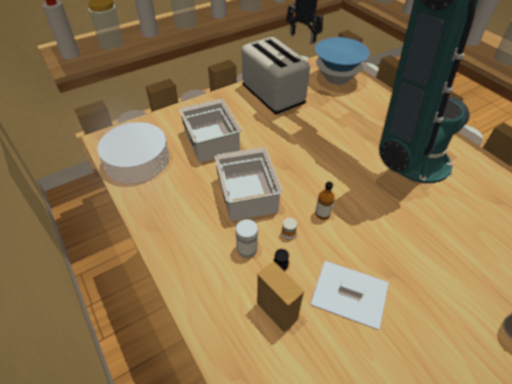

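The top view shows a row of the can (228,172), the light-capped jar (221,216) and the bottle (219,260), which makes that jar the one meant; the dark one at (199,191) is a look-alike. The lid is at (142,224), and the tubs are at (287,210) and (388,221).

Run:
```python
from h import *
c=load('top0.png')
for n,p,z in [('can',(228,168),.1),('jar',(221,216),.052),('darkjar',(199,191),.052),('bottle',(219,260),.1),('lid',(142,224),.006),('tub1',(288,209),.097),('tub2',(388,221),.097),('carton top',(158,151),.15),('can top/blue',(70,118),.03)]:
    print(n,world(c,p,z).round(3))
for nm,pts,z in [('tub1',[(265,174),(328,193),(307,246),(246,227)],.097),('tub2',[(358,187),(427,203),(421,256),(348,243)],.097),('lid',[(154,193),(178,227),(130,256),(107,223)],.006)]:
    w=world(c,pts,z); print(nm,w.round(3).tolist(), w.mean(0).round(3), np.linalg.norm(w-np.roll(w,-1,0),axis=1).round(3))
print(proj(c,[[0,0,0],[.3,0,0],[.3,.3,0]]))
im=c['pixels'][140:290,90:340]
cv2.imwrite('pics/crop.png',cv2.resize(im,None,fx=3.2,fy=3.2,interpolation=cv2.INTER_CUBIC))
```

```text
can [[ 0.692 -0.013  0.1  ]]
jar [[0.561 0.004 0.052]]
darkjar [[0.633 0.073 0.052]]
bottle [[ 0.43  -0.002  0.1  ]]
lid [[0.536 0.246 0.006]]
tub1 [[ 0.579 -0.187  0.097]]
tub2 [[ 0.554 -0.468  0.097]]
carton top [[0.719 0.179 0.15 ]]
can top/blue [[0.861 0.499 0.03 ]]
tub1 [[0.679, -0.12, 0.097], [0.629, -0.3, 0.097], [0.477, -0.242, 0.097], [0.524, -0.071, 0.097]] [ 0.577 -0.183  0.097] [0.187 0.163 0.177 0.163]
tub2 [[0.65, -0.386, 0.097], [0.61, -0.581, 0.097], [0.46, -0.556, 0.097], [0.489, -0.355, 0.097]] [ 0.552 -0.47   0.097] [0.199 0.152 0.203 0.164]
lid [[0.633, 0.218, 0.006], [0.531, 0.136, 0.006], [0.439, 0.272, 0.006], [0.535, 0.352, 0.006]] [0.535 0.244 0.006] [0.131 0.164 0.125 0.166]
[[213.33100946 419.39525684]
 [219.11202252 307.57182114]
 [116.38754993 303.60368387]]
```

View pics/crop.png

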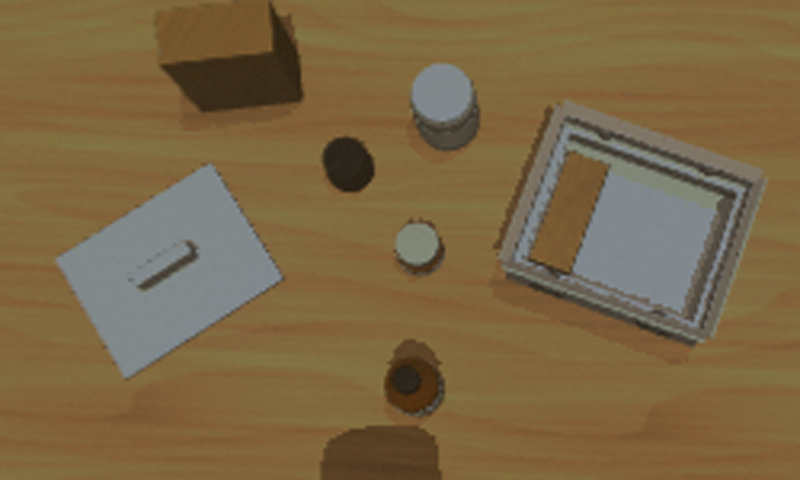

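Run:
```python
from h import *
for n,p,y in [('tub',(.577,-.185),-105),('lid',(.535,.245),-56),('jar',(.561,.004),-90)]:
    ctrl.goto([*p,.42],down(np.radians(y))); ctrl.wait(.2)
    c=snap('wrist','w_%s.png'%n); print(n,read_state()['t'],proj(c,[*p,.05]).round(),(-cv2.Rodrigues(c['rvec'])[0].T@np.ravel(c['tvec'])).round(3))
im=np.hstack([cv2.resize(load('w_%s.png'%n)['pixels'],(400,300),interpolation=cv2.INTER_AREA) for n in('lid','jar')])
cv2.imwrite('pics/m.png',im)
```

```text
tub 2.3917 [[252. 171.]] [ 0.646 -0.203  0.389]
lid 4.2333 [[251. 172.]] [0.595 0.284 0.389]
jar 5.4417 [[254. 172.]] [0.632 0.006 0.389]
```

View pics/m.png

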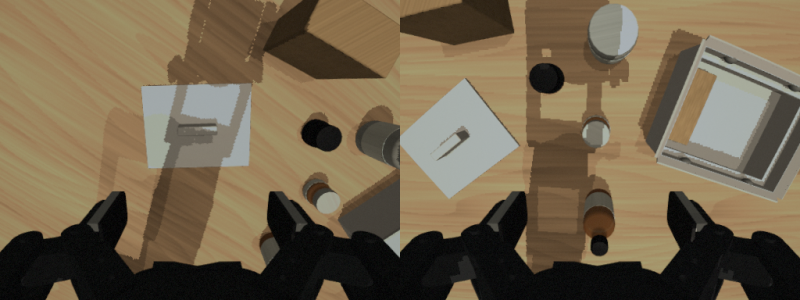

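View pics/w_tub.png

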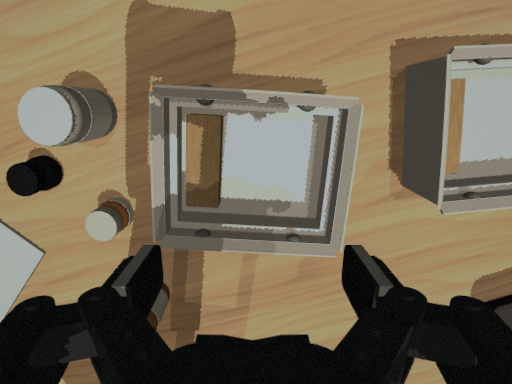

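The jar's cap is at (251,169) in its wrist picture, as predicted. The tub's rim corners are at about (154,85), (361,97), (338,256) and (156,246), with the carton side left and the clips at (205,95), (308,101), (293,237) and (203,233). I'll fit the poses and pick the jar.

```bash
cat >> h.py <<'E'
from scipy.optimize import least_squares
def sub(c,p,w=5):
    g=cv2.cvtColor(c['pixels'],cv2.COLOR_BGR2GRAY)
    return cv2.cornerSubPix(g,np.array(p,np.float32).reshape(-1,1,2),(w,w),(-1,-1),(3,40,.01)).reshape(-1,2)
def fit(c,px,obj,x0):
    "fit x,y,yaw of object points (z above table) to pixels"
    obj=np.array(obj,float)
    def f(v):
        R=np.array([[np.cos(v[2]),-np.sin(v[2]),0],[np.sin(v[2]),np.cos(v[2]),0],[0,0,1]])
        return (proj(c,obj@R.T+[v[0],v[1],0])-px).ravel()
    s=least_squares(f,x0,loss='soft_l1'); return s.x,s.fun.reshape(-1,2)
E
python3 - <<'E'
from h import *
c=load('w_tub.png')
p=[(154,85),(361,97),(338,256),(156,246)]; q=sub(c,p); print(q)
cl=[(205,98),(308,104),(293,235),(203,231)]
o=[(82,100,97),(82,-100,97),(-82,-100,97),(-82,100,97)]; oc=[(69,50,77),(69,-50,77),(-69,-50,77),(-69,50,77)]
for px,ob in [(p,o),(q,o),(cl,oc),(p+cl,o+oc)]:
    v,r=fit(c,np.array(px,float),np.array(ob)/1e3,[.577,-.185,-.27]); print(v.round(4),r.round(1).tolist())
c=load('w_lid.png')
p=np.array([(142,86),(254,84),(249,166),(148,168)])*1.28; q=sub(c,p);print(p,q)
# image right = world -y-ish
ol=np.array([(68,86,6),(68,-86,6),(-68,-86,6),(-68,86,6)])/1e3
for px in(p,q):
    for ang in (np.radians(34),):
        v,r=fit(c,px,ol,[.535,.245,ang]); print(v.round(4),np.degrees(v[2]),r.round(1).tolist())
a=cv2.resize(load('w_tub.png')['pixels'][70:270,140:380],None,fx=2.5,fy=2.5,interpolation=cv2.INTER_CUBIC)
print(world(load('w_jar.png'),(251,169),.052))
cv2.imwrite('pics/z.png',cv2.resize(load('w_tub.png')['pixels'][70:270,140:380],None,fx=3,fy=3,interpolation=cv2.INTER_CUBIC))
E
```

```text
[[154.       85.     ]
 [359.11676  98.46778]
 [338.      256.     ]
 [158.65425 244.39221]]
[ 0.5807 -0.1861 -0.3182] [[-6.4, -1.0], [4.5, -0.3], [3.8, 1.6], [-2.8, 2.2]]
[ 0.5799 -0.1873 -0.3247] [[-4.3, -1.1], [8.3, -0.4], [4.5, 2.6], [-4.6, 3.7]]
[ 0.5834 -0.1867 -0.3238] [[0.4, 0.4], [-0.9, 0.8], [0.6, -0.5], [-0.1, -1.6]]
[ 0.5824 -0.1864 -0.3233] [[-6.2, -3.4], [4.9, -1.6], [3.4, 0.7], [-3.4, 0.3], [0.4, 1.6], [-1.0, 1.9], [0.5, 0.4], [-0.1, -0.7]]
[[181.76 110.08]
 [325.12 107.52]
 [318.72 212.48]
 [189.44 215.04]] [[181.4458  109.89595]
 [323.89542 104.15185]
 [317.4784  211.69849]
 [189.52927 214.33011]]
[0.5377 0.2435 0.6061] 34.729222293686 [[0.3, -0.6], [-1.2, -0.2], [0.4, 0.9], [0.2, 0.1]]
[0.5388 0.2449 0.6144] 35.20197453267728 [[-0.3, -1.3], [-0.8, 1.1], [1.8, -0.0], [0.1, 0.1]]
[[0.56450018 0.00759069 0.052     ]]
```

View pics/z.png

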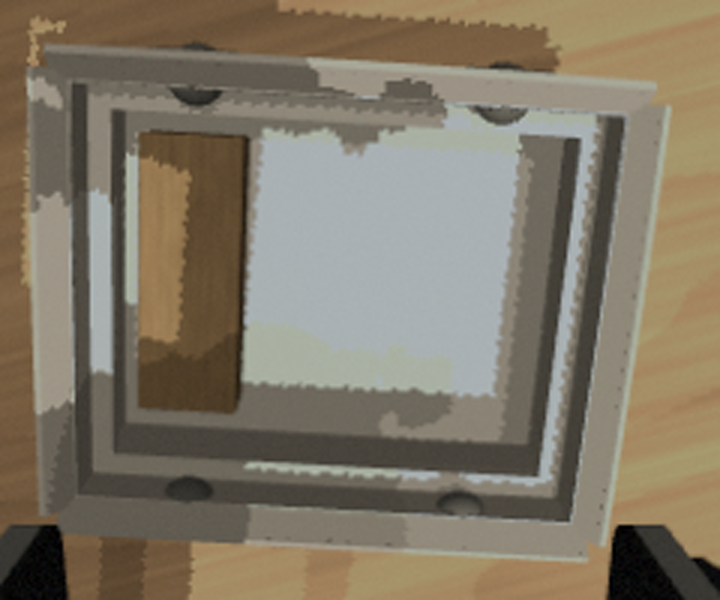

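Run:
```python
from h import *
c=load('w_tub.png')
f=lambda l:((np.array(l)-1)/3+[140,70])
A=f([(72,82),(625,115),(574,522),(80,497)]); a=np.array([(71,89,86),(71,-89,86),(-71,-89,86),(-71,89,86)])
B=f([(113,108),(582,136),(540,475),(115,452)]); b=np.array([(63,81,64),(63,-81,64),(-63,-81,64),(-63,81,64)])
C=f([(195,103),(502,123),(461,494),(189,479)]); cc=np.array([(66,50,77),(66,-50,77),(-66,-50,77),(-66,50,77)])
for px,ob in [(A,a),(B,b),(C,cc),(np.r_[A,B,C],np.r_[a,b,cc])]:
    v,r=fit(c,px,ob/1e3,[.58,-.185,-.3]); print(v.round(4),r.round(1).tolist())
```

```text
[ 0.5806 -0.1863 -0.3177] [[-0.4, 0.5], [0.9, 0.0], [-0.3, -0.3], [-0.1, -0.2]]
[ 0.5812 -0.1863 -0.3209] [[-0.2, -0.1], [0.3, -0.1], [0.1, 0.1], [-0.1, 0.1]]
[ 0.581  -0.1858 -0.3249] [[0.5, 0.2], [-0.6, 0.1], [0.0, -0.1], [-0.0, -0.3]]
[ 0.5809 -0.1861 -0.3204] [[-0.5, -0.1], [0.8, -0.0], [-0.7, -0.3], [-0.5, -0.7], [-0.4, 0.3], [0.1, 0.2], [0.0, 0.4], [-0.2, 0.5], [0.6, 0.4], [-0.4, -0.2], [0.7, -0.3], [0.6, -0.2]]
```

Run:
```python
from h import *
J=np.array([.5645,.0076]); T=np.array([.5809,-.1861]); yw=-.3204
R=np.array([[np.cos(yw),-np.sin(yw)],[np.sin(yw),np.cos(yw)]])
B=T+R@[0,-.0235]
ctrl.goto([*J,.30],down(-np.pi/2))
print(ctrl.movel([*J,.189],speed=.12,contact_N=8))
ctrl.move_gripper(0.0); s=read_state(); print(s['width'],s['gripper_force'])
ctrl.movel([*J,.36],speed=.2)
s=read_state(); print(s['width'],s['gripper_force'],s['t'])
ctrl.goto([*B,.36],down(yw-np.pi/2))
ctrl.movel([*B,.21],speed=.15)
print(ctrl.movel([*B,.190],speed=.03,contact_N=4)); print(read_state()['ee_pos'],read_state()['wrist_force'])
ctrl.move_gripper(.72); ctrl.wait(.1)
ctrl.movel([*B,.36],speed=.15)
ctrl.goto([*(T+R@[-.02,0]),.42],down(yw-np.pi/2)); ctrl.wait(.2)
c=snap('wrist','w2.png'); print(read_state()['t'],proj(c,[[*B,.058]]))
```

```text
False
0.46369807948125036 60.44603438582271
0.4670757885142635 60.52950735669583 8.5833
True
[ 0.57353296 -0.20846521  0.19627216] [0.56318676 0.29530887 3.35549136]
13.4167 [[274.58694145 153.85605984]]
```

View pics/w2.png

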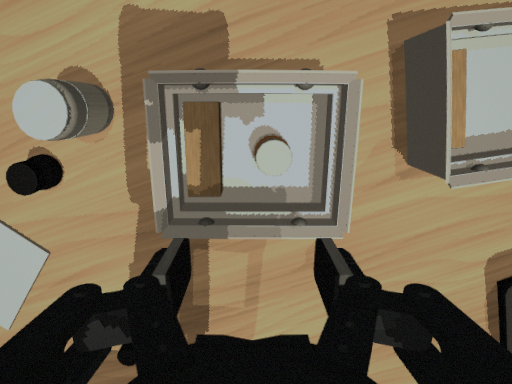

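Jar stands upright in the tub, cap at (274,157), close to the predicted (275,154). Next: the lid, measured again from closer.

Run:
```python
from h import *
L=np.array([.538,.244]); ly=np.radians(34.8)
ctrl.move_gripper(1.0)
ctrl.goto([*L,.40],down(ly)); ctrl.wait(.2)
c=snap('wrist','w3.png')
ol=np.array([(68,86,6),(68,-86,6),(-68,-86,6),(-68,86,6),(7,30,36),(7,-30,36),(-7,-30,36),(-7,30,36)])/1e3
R=np.array([[np.cos(ly),-np.sin(ly),0],[np.sin(ly),np.cos(ly),0],[0,0,1]])
p=proj(c,ol@R.T+[*L,0]); q=sub(c,p,6); print(p.round(1).tolist(),q.round(1).tolist())
print(fit(c,q,ol,[*L,ly]))
im=c['pixels'].copy()
for a in p: cv2.circle(im,tuple(int(x) for x in a.round()),1,(0,0,255),-1)
cv2.imwrite('pics/w3m.png',cv2.resize(im,(800,600),interpolation=cv2.INTER_CUBIC))
print(read_state()['t'])
```

```text
[[311.2, 92.1], [304.6, 232.8], [198.5, 233.0], [191.2, 92.3], [257.7, 144.7], [257.5, 197.8], [245.2, 197.8], [244.8, 144.7]] [[310.29998779296875, 90.0999984741211], [304.5, 231.6999969482422], [199.1999969482422, 231.39999389648438], [190.60000610351562, 91.9000015258789], [259.3999938964844, 143.89999389648438], [255.10000610351562, 197.39999389648438], [245.1999969482422, 197.8000030517578], [245.10000610351562, 142.1999969482422]]
(array([0.53723184, 0.24494456, 0.61212167]), array([[ 0.49619775,  0.59005795],
       [ 0.33130961,  0.00387857],
       [-0.48609933,  1.01395304],
       [ 0.14384873, -0.36845885],
       [-1.92517716, -0.37789717],
       [ 2.50046014, -0.62801345],
       [ 0.03650722, -0.99875105],
       [-0.57037188,  1.3959998 ]]))
15.6
```

View pics/w3m.png

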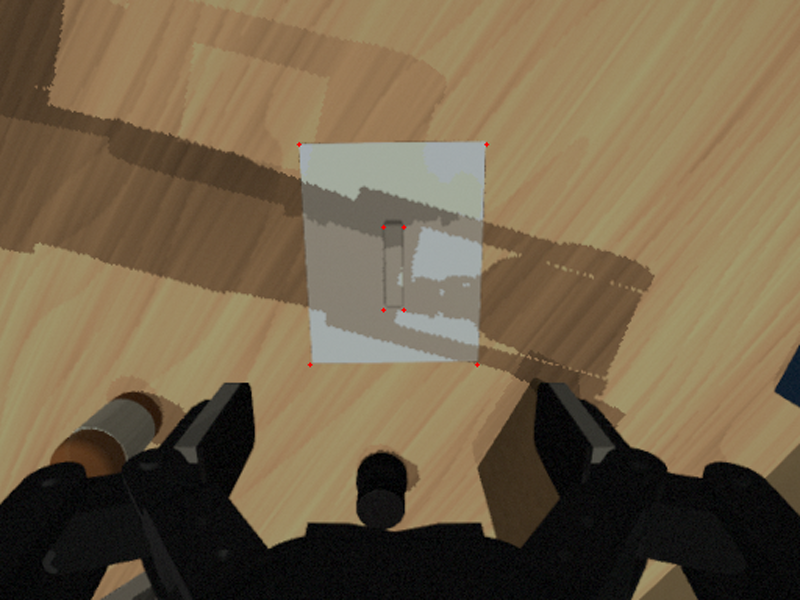

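Run:
```python
from h import *
L=np.array([.5374,.2450]); ly=.611; T=np.array([.5809,-.1861]); yw=-.3204
ctrl.goto([*L,.24],down(ly))
print(ctrl.movel([*L,.181],speed=.1,contact_N=8))
ctrl.move_gripper(0.0); s=read_state(); print(s['width'],s['gripper_force'],s['ee_pos'])
ctrl.movel([*L,.42],speed=.2)
s=read_state(); print(s['width'],s['gripper_force'],s['wrist_force'],s['t'])
ctrl.goto([*T,.42],down(yw))
ctrl.movel([*T,.29],speed=.15)
ctrl.wait(.2); c=snap('wrist','w4.png'); d=snap('scene','s4.png')
s=read_state(); print(s['width'],s['ee_pos'],s['wrist_force'],s['t'])
# predicted lid corners
ol=np.array([(68,86,6),(68,-86,6),(-68,-86,6),(-68,86,6)])/1e3
R=np.array([[np.cos(yw),-np.sin(yw),0],[np.sin(yw),np.cos(yw),0],[0,0,1]])
p=proj(c,ol@R.T+[*s['ee_pos'][:2],s['ee_pos'][2]-.181]); print(p.round(1).tolist())
im=c['pixels'].copy()
for a in p: cv2.circle(im,tuple(int(x) for x in a.round()),1,(0,0,255),-1)
cv2.imwrite('pics/w4m.png',cv2.resize(im,(800,600),interpolation=cv2.INTER_CUBIC))
```

```text
False
0.15053014755002356 60.29073357582092 [0.53755299 0.24507505 0.18131011]
0.15136497239634322 59.86637592315674 [-1.23902903  0.0270267  -1.24582091] 19.0167
0.15029828824055858 [ 0.58102629 -0.18619415  0.29088138] [-0.18215563 -0.13280803 -0.66987964] 21.925
[[400.2, 75.2], [360.8, 374.7], [140.3, 375.0], [99.8, 75.2]]
```

View pics/w4m.png

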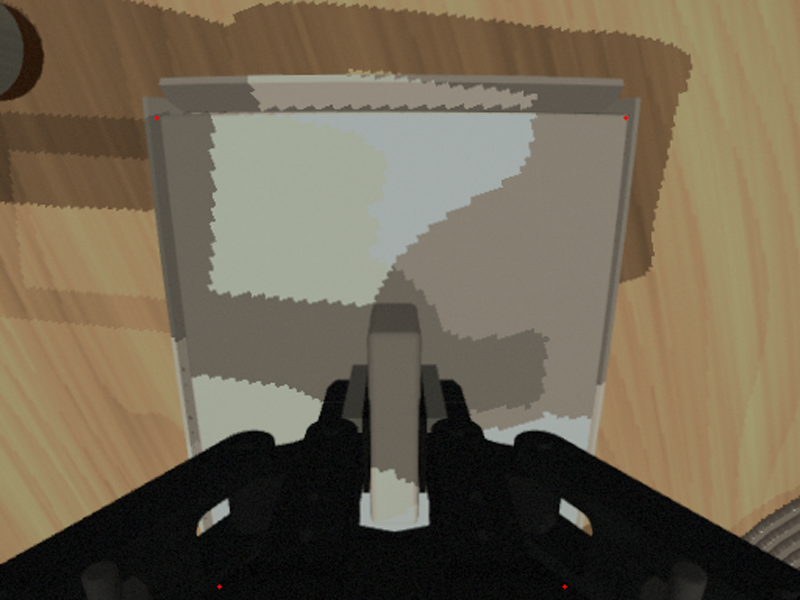

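Lid held level; its far edge is at row ~113 (predicted 117) and it sits ~2 px right, so roughly 1 mm offset. I'll correct for that and press in.

Run:
```python
from h import *
T=np.array([.5809,-.1861]); yw=-.3204
R=np.array([[np.cos(yw),-np.sin(yw)],[np.sin(yw),np.cos(yw)]]); P=T+R@[-.0006,-.0012]
ctrl.movel([*P,.28],speed=.1)
def st(k): s=read_state(); print(k,s['ee_pos'].round(4),s['wrist_force'].round(1),s['width'].round(3),round(s['t'],1))
hit=ctrl.movel([*P,.245],speed=.04,contact_N=15); st(hit)
if read_state()['ee_pos'][2]<.262 or hit:
    hit=ctrl.movel([*P,.2445],speed=.03,contact_N=30); st(hit)
snap('scene','s5.png')
```

```text
Traceback (most recent call last):
AttributeError: 'float' object has no attribute 'round'
```

```bash
cat >> h.py <<'E'
def st(k): s=read_state(); print(k,s['ee_pos'].round(4),s['wrist_force'].round(1),s['moment'].round(2),round(s['width'],3),round(s['t'],1))
E
python3 - <<'E'
from h import *
st(0)
E
```

```text
0 [ 0.5797 -0.1869  0.2453] [-2.4  1.5  4.4] [ 0.14  0.44 -0.04] 0.156 23.2
```

Lid is down at 64 mm height. I'll release it, then press on the rib with the fingers shut to be sure.

Run:
```python
from h import *
P=read_state()['ee_pos'][:2]
print(ctrl.movel([*P,.2425],speed=.02,contact_N=15)); st(1)
ctrl.move_gripper(.5); st(2)
ctrl.movel([*P,.31],speed=.15)
ctrl.move_gripper(0.0)
print(ctrl.movel([*P,.262],speed=.04,contact_N=22)); st(3)
ctrl.movel([*P,.42],speed=.2); ctrl.goto([*(P-[.10,-.03]),.45],down(-.3204-np.pi/2)); ctrl.wait(.2)
c=snap('wrist','w6.png'); d=snap('scene','s6.png'); st(4)
cv2.imwrite('pics/m6.png',np.hstack([cv2.resize(c['pixels'],(400,300)),cv2.resize(d['pixels'][140:260,160:320],(400,300),interpolation=cv2.INTER_CUBIC)]))
```

```text
True
1 [ 0.5796 -0.1868  0.2453] [-0.  -0.   3.4] [0.02 0.05 0.02] 0.153 23.4
2 [ 0.5791 -0.1866  0.2443] [ 0.3 -0.1 -0.3] [0.02 0.02 0.02] 0.502 23.8
True
3 [ 0.5795 -0.1869  0.2735] [-0.1 -1.2  4.7] [ 0.01  0.09 -0.01] 0.0 25.8
4 [ 0.4799 -0.157   0.4498] [-0.6 -0.1 -0.3] [ 0.03  0.02 -0.02] 0.0 28.3
```

View pics/m6.png

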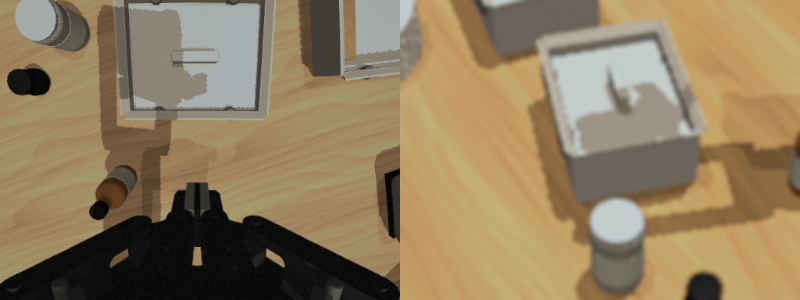

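The lid lies inside the tub below all four clip noses, rib up. The fingers met the rib top at 100.5 mm (100 expected when seated), so I'm handing in.

```bash
python3 -c "
from h import *
print(ticket.job_done())"
```

```text
the job is handed in; nothing more can be done
None
```

I handed the job in at about 28 s: the short jar stands upright in the leftmost tub and the lid is seated on the ledge, rib up; I left the bottle, can and tall carton alone, and no verdict came back.

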